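Wedge the flow manifold tight in its holding fixture

TASK

Clamp the white manifold block in the holding fixture so that its hose fittings can be tightened: set it flat on the plate with its two side ports to the front, back against the two pins and sideways against the rubber pad. Then start the larger wooden wedge, thin end first, in the slot between the block and the slanted fence, and tap its thick end in with gentle pushes until it locks tight, resisting a push of about 15 N; driven much harder, the plastic cracks. Leave the other things on the bench alone.

Things in the scene. Friction and masses are not known exactly. Their poses are not given: they have to be found in the camera images.
- fixture: holding fixture screwed to the bench: aluminium plate 175 x 150 mm (x -115..60, y -75..75), top at z = 10 mm. Origin: on the bench under the middle of the seated manifold's place; x to the back (away from the robot at yaw 0), y left, z up. At its left a bracket (46 mm high) with thumbscrew (out to y = 91 mm) carries the pad; at its right a slanted fence; at the back two pins
- pins (a point): on the plate midway between the two locating pins, at their front: fixture x = 28, y = 0, z = 10 mm. Pins: steel, 8 mm thick, 17 mm above the plate, at x = 32, y = -18 and +18 mm, so their fronts lie at x = 28 mm. The manifold's back face goes against them
- pad_rest (a point): nominal face of the rubber thrust pad, fixture x = 0, y = 30, z = 24 mm; it faces -y, is 38 mm long and 26 high (z 11..37). The true face lies up to 2.5 mm to either side of this point, as its screw happens to be set: not reported, find it by touch. The pad yields about 1 mm per 20 N
- slot_mouth (a point): front mouth of the wedge slot, middle, at plate height: fixture x = -28, y = -37.8, z = 10 mm. Slot: between the seated block's side (y = -30) and the fence (28 mm above the plate, x -36..47), whose face runs from y = -45.7 at x = -28 to -37.3 at x = 28 mm, the wedge's taper (0.15 per mm). So it is 15.7 mm wide at the mouth, 7.3 at the back, give or take the pad's 2.5 mm
- manifold: white plastic block 56 (its x) x 60 (its y) x 44 mm high, 0.24 to 0.39 kg, standing on the bench; two upright brass hose tails on top (x = 0, y = -14 and 14 mm) reach to 68 mm. Grasp it across the 56 mm. Origin: centre of underside, z up; the side with two ports is -x. Seated, its axes lie along the fixture's, origin at x = 0, y = 0 +-2.5, z = 10 mm. Cracks if the wedge presses it with over 25 N
- ports (a point): middle of the manifold's port side: x = -28, y = 0, z = 16 mm in its own frame; seated it lies at x = -28 mm in the fixture's frame
- wedge: larger wooden wedge, 110 mm long, 24 high, 60 g, lying as it is used. Origin: underside, under the middle of its thick parallel head (x -15..15, y -11..11 mm: grip there across the 22). x points to the thin end. Flat side y = +11 mm all along, goes against the block; the other tapers from y = -11 at x = 15 to y = 1 at x = 95 mm. In the slot: axes as the fixture, y = -41 +-3 mm
- wedge_tip (a point): middle of the wedge's thin end (10 mm thick, nose half round): x = 95, y = 6, z = 12 mm in its frame. In the slot the wedge first touches both sides with the tip at about fixture x = 10 mm, give or take 17 with the pad's setting, and is tight some 6 to 12 mm farther; it must be felt
- wedge_butt (a point): middle of the wedge's thick end, 22 mm wide, 24 high: x = -15, y = 0, z = 12 mm in its frame; push or tap here along the wedge's x. It then presses the block with 0.6 to 1.1 times the push, some 2 N more per mm, and stays by friction (about 0.3). Tight: left alone, it presses with more than 7.5 N, as after steady pushes of 14 to 18 N; a hit at speed adds a spike
- thin_wedge: a smaller, thinner wooden wedge of another fixture, 77 mm long, head 13 mm thick, 16 mm high; too thin for this slot; same axes; to be left alone
- spanner_13: bystander: combination spanner, 159 mm long
- union_nut: bystander: brass-type union nut, 26 mm
- brass_barb: bystander: brass hose barb, 21 mm thick, 31 mm high, standing
There are look-alikes about, which are no part of the job. What is shaped like the manifold but blue, green or purple is not meant.

How it is judged:
On the way:
1. the manifold stands flat on the plate against the pins, ports to the front, and the fingers have let go of it (x of ports in the frame of fixture between -0.031 and -0.0265 m and y of manifold in the frame of fixture between -0.007 and 0.007 m and z of manifold in the frame of fixture between 0.008 and 0.0125 m and angle between the x axis of manifold and the x axis of fixture, either way round below 0.06 rad and angle between manifold's own z axis and vertical below 0.05 rad and contact force between the fingers and manifold below 0.1 N), for 0.2 s.
At the end, for the whole second after the job is handed in: Manifold flat on the plate, port side at the front, within 3 mm of the pins and square within 3 degrees; large wedge flat in the slot, thin end to the back, holding by itself and pressing the block with 7.5 to 25 N; both at rest and released (x of ports in the frame of fixture between -0.031 and -0.0265 m and y of manifold in the frame of fixture between -0.007 and 0.007 m and z of manifold in the frame of fixture between 0.008 and 0.0125 m and angle between the x axis of each of manifold, wedge and the x axis of fixture, either way round below 0.06 rad and angle between manifold's own z axis and vertical below 0.05 rad and x of wedge in the frame of fixture between -0.105 and -0.045 m and y of wedge in the frame of fixture between -0.047 and -0.034 m and z of wedge in the frame of fixture between 0.008 and 0.016 m and angle between wedge's own z axis and vertical below 0.1 rad and contact force between wedge and manifold between 7.5 and 25 N and contact force between wedge and fixture above 7.5 N and linear speed of each of wedge, manifold below 0.004 m/s); the robot touches nothing.
It fails at once if the wedge presses the manifold with more than 25 N (the plastic cracks) (contact force between wedge and manifold above 25 N).
It fails at once if a bystander is pushed more than 30 mm from its place (distance of any of thin_wedge, spanner_13, union_nut, brass_barb from where it was at the start of the episode above 0.03 m).
It also fails if it takes over 72 s, if anything falls off the work surface, if the arm or the gripper's body presses on something with over 40 N, if the wrist force passes 120 N, or if a joint passes its speed limit or range.

ROBOT

A 7-joint arm with a two-finger parallel gripper is mounted at the origin on a cart in front of the work surface, level with it; the furniture and walls round the work are solid. World frame = base frame: x ahead of the robot, y to its left, z up, the work surface at z = 0. Lengths are in m, angles in rad, forces in N, time in s.
With the tool pointing down it reaches from about 0.4 to 0.85 m from the base axis. Payload 10.4 kg.
Tool frame: the origin (TCP) lies at the very end of the fingers, on their centre line; the grasp point (between the pads) lies 19 mm behind it; z points along the fingers, y is the line along which they close (so a half turn about z gives the same grasp; the last joint's range is limited). The gripper opens to 87 mm and grips with 3 to 60 N. Pads are 19 mm wide; open, the fingers measure 117 mm over their backs; the gripper's body (75 mm by 190 mm) begins 51 mm behind the grasp point.
Start: joints at [-1.349, 0.332, -0.065, 1.46, 0.022, 1.35, -0.088], TCP at [0.151, 0.606, 0.223] pointing down, gripper open.
Joint ranges: [-2.6, 2.6], [-0.5, 2.12], [-1.47, 1.34], [0.16, 2.42], [-1.27, 4.41], [0.06, 2.06], [-2.6, 2.6]. Speed limits (rad/s): [2.22, 2.22, 2.79, 2.79, 3.14, 3.14, 3.14].

INTERFACE

Orientations are given as a unit quaternion [x, y, z, w].
In Python, from station import robot gives the robot as it stands.
- The arm moves only by the shell command python3 -m pendant 'ROWS' [OPENING] [FORCE]. ROWS is a JSON list that holds a single list of rows (three levels of brackets), with 1 to 20 rows, each of 4 numbers: dx, dy, dz in shares of 0.25 m (1.0 is 0.25 m), then a turn about the tool's z in fractions of the full range, 1 being pi rad; each row shifts and turns the commanded pose from where the row before left it, along the tool's axes as they then stand; what a row does not reach is not made up. A row lasts 1/12 s, in which the tool goes at most 0.0417 m and 0.125 rad, less where a joint would pass 70% of its speed; a pose out of reach is approached as far as the arm can. OPENING is the finger opening in m, set as the command begins (- or left out keeps the last). The fingers move at their own pace and stop on an object; FORCE is the grip in N (left out, the last holds). Time passes only in rows, so rows that do not move let the fingers close. It prints the time, the measured TCP pose, the force, the opening and the grip force at its end. No shift or turn number may pass 1 either way. Input that does not fit is refused with a message, and nothing moves.
- robot.state(): the state, without advancing time (a new reading comes with each control period).
- robot.grab_frame(name): name is "scene" or "top"; returns the picture (400x640x3 uint8, red, green, blue); there is no depth.
- robot.camera_info(name): a dict with "mtx" (3x3 intrinsics, pixels), "R" (3x3) and "t" (3): a world point X has camera coordinates R X + t. Camera axes: x right, y down, z forward; pixel columns grow to the right and rows downward; lengths in m; the calibration is good to about 2 mm. A picture is of the moment at which its call begins. camera_info takes no time and is no camera call.
- robot.finish_job(): hands the job in; it is judged then, once.
Trained networks look in the newest picture that a camera, given by its name, has taken for a name from the list of things; names that differ only in an ending like _2 or _b are one class to them, and where a whole thing is asked for, a point or a joint stands for the part that bears it (a point fixed in the world has none). Each returns a list of dicts, best first, with "p" (0 to 1); they miss things now and then, are a little off and sometimes report something else, mostly with a low value. They report only what shows in the picture. A call takes as long as a camera call. They do not tell look-alikes from the thing itself.
- robot.outline_of(camera, query): "mask" (400x640 bool, what is visible of it) and "location" ([row, column] in pixels, amid what is visible of it).
The state is a dict: "time": time; "joint_pos": joint angles; "qd": joint speeds; "joint_efforts": joint torques, N m; "eef_pos": TCP position; "orientation": TCP orientation; "contact_force": force on the tool from outside, world axes, zero at the start; "wrist_torque": the same for the moment, N m; "opening": finger opening in m; "grasp_force": force on a finger pad.
Only numpy, scipy, OpenCV 4.12 (cv2) and the standard library are available. Lean on these libraries where they do the work, as an engineer would, in place of code of your own. Each camera call takes 0.05 s, during which the arm holds its last target. There are 200 camera calls.

## Working session

There is one attempt and no reset: what is moved stays moved. The work goes in short steps, Python scripts to look and compute and a shell command to move; the robot and the scene stay as the last step left them, time stands still between calls to the robot, and variables do not carry over. Pictures are saved under pics/ and viewed, at most 10 in all, crops included, and the job is handed in when it is done.

```bash
mkdir -p pics; ls; cat > h.py <<'E'
import numpy as np, cv2
from station import robot
from scipy.spatial.transform import Rotation as Rn
def shot(cam,fn):
    im=robot.grab_frame(cam); cv2.imwrite('pics/'+fn,im[:,:,::-1]); return im
def ray(cam,u,v,z):
    c=robot.camera_info(cam);K=np.array(c['mtx']);R=np.array(c['R']);t=np.array(c['t'])
    d=R.T@np.linalg.solve(K,[u,v,1]);o=-R.T@t
    return o+d*(z-o[2])/d[2]
def proj(cam,X):
    c=robot.camera_info(cam);p=np.array(c['mtx'])@(np.array(c['R'])@np.array(X)+c['t']);return p[:2]/p[2]
E
python3 - <<'E'
from h import *
for c in('scene','top'):
    shot(c,c+'1.png'); i=robot.camera_info(c); R=np.array(i['R']);print(c,-R.T@i['t'],R[2],i['mtx'])
s=robot.state();print(s)
for c in('top','scene'):
  for q in('fixture','manifold','wedge','thin_wedge'):
    for r in robot.outline_of(c,q)[:4]:
        m=r['mask'];ys,xs=np.where(m);print(c,q,round(r['p'],2),r['location'],m.sum(),xs.min(),xs.max(),ys.min(),ys.max())
E
```

```text
pics
scene [-0.32164292  0.86960972  0.86278926] [ 0.52692498 -0.67117123 -0.52142041] [[412.37531503   0.         320.41386392]
 [  0.         412.37531503 199.47061914]
 [  0.           0.           1.        ]]
top [ 0.11415408 -0.00581477  1.30421289] [ 0.28387396 -0.13097231 -0.94987464] [[378.3341221    0.         312.07923688]
 [  0.         378.3341221  203.40951882]
 [  0.           0.           1.        ]]
{'time': 0.1, 'joint_pos': array([-1.34862252,  0.33277019, -0.06468848,  1.46082344,  0.02160697,
        1.34988859, -0.08849076]), 'qd': array([ 0.00079016, -0.00146217,  0.00148957, -0.00109547,  0.00017204,
        0.00125014,  0.0007744 ]), 'joint_efforts': array([ 9.05454381e-04, -6.24539495e+01,  2.41882220e-02, -3.90714169e+01,
       -6.14705100e-02,  3.65491002e-02,  9.22046320e-05]), 'eef_pos': array([0.15139276, 0.60605081, 0.22187368]), 'orientation': array([ 1.22072463e-01,  9.92521011e-01, -5.95599727e-04, -4.11966228e-05]), 'contact_force': array([-0.10203886, -0.11290973, -0.14294957]), 'wrist_torque': array([-0.05375961, -0.0095306 ,  0.01822908]), 'grasp_force': 0.0, 'opening': 0.08672677969013287}
top fixture 0.88 [204.9, 267.1] 1913 243 299 180 237
top manifold 0.93 [205.0, 440.6] 396 432 453 194 216
top manifold 0.75 [175.7, 457.5] 343 446 469 171 190
top manifold 0.72 [205.1, 343.5] 328 331 352 193 214
top manifold 0.72 [233.8, 233.4] 381 220 242 221 243
top thin_wedge 0.3 [200.4, 342.4] 279 332 350 194 214
scene fixture 0.65 [223.0, 288.8] 1305 256 318 202 239
scene manifold 0.73 [243.0, 264.6] 347 255 272 231 252
scene manifold 0.65 [199.2, 346.7] 285 335 355 189 207
scene wedge 0.56 [266.5, 243.2] 345 223 257 259 274
```

View pics/top1.png

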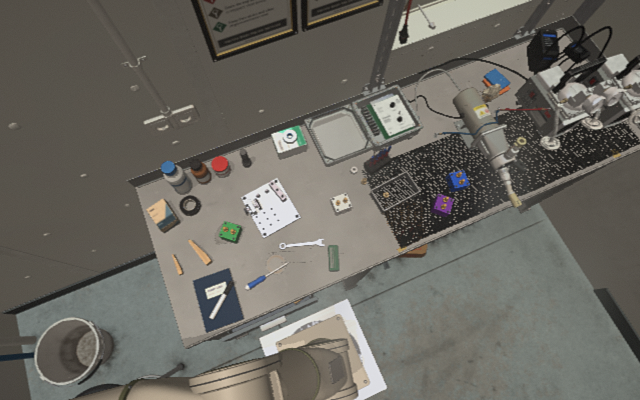

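View pics/scene1.png

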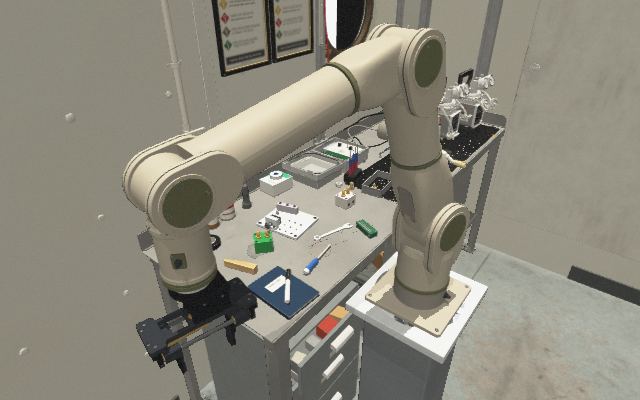

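The top view shows the white manifold at about (342,203), the fixture at (270,207), the large wedge at (200,251) and the thin wedge at (178,265). I'll zoom in on these.

```bash
python3 - <<'E'
from h import *
a=cv2.imread('pics/top1.png')[165:285,160:360]
cv2.imwrite('pics/a.png',cv2.resize(a,(800,480),interpolation=cv2.INTER_CUBIC))
b=cv2.imread('pics/scene1.png')[180:290,215:375]
cv2.imwrite('pics/b.png',cv2.resize(b,(800,550),interpolation=cv2.INTER_CUBIC))
for n,u,v,z in(('fix',270,207,.01),('man',342,203,.044),('wedge',200,251,.024),('thin',178,265,.016),('green',230,232,.044)): print(n,ray('top',u,v,z))
E
```

```text
fix [ 0.54783346 -0.04013045  0.01      ]
man [ 0.45086021 -0.27675358  0.044     ]
wedge [0.49014465 0.23696946 0.024     ]
thin [0.47600641 0.32183018 0.016     ]
green [0.50660641 0.11885572 0.044     ]
```

View pics/a.png

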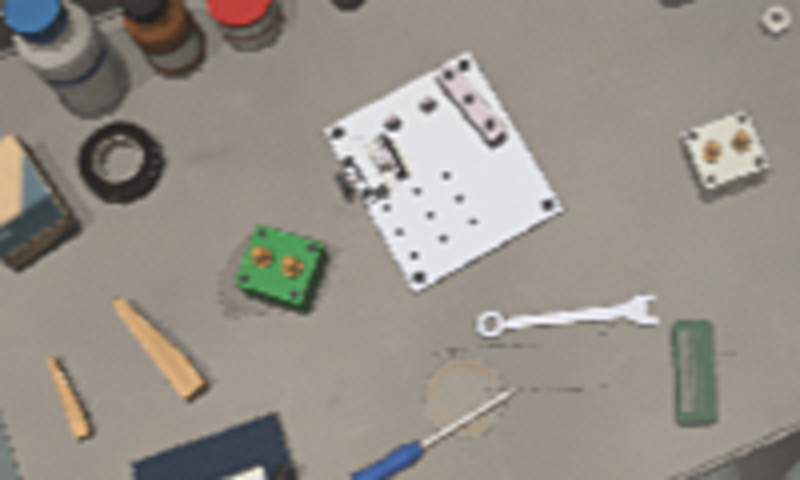

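View pics/b.png

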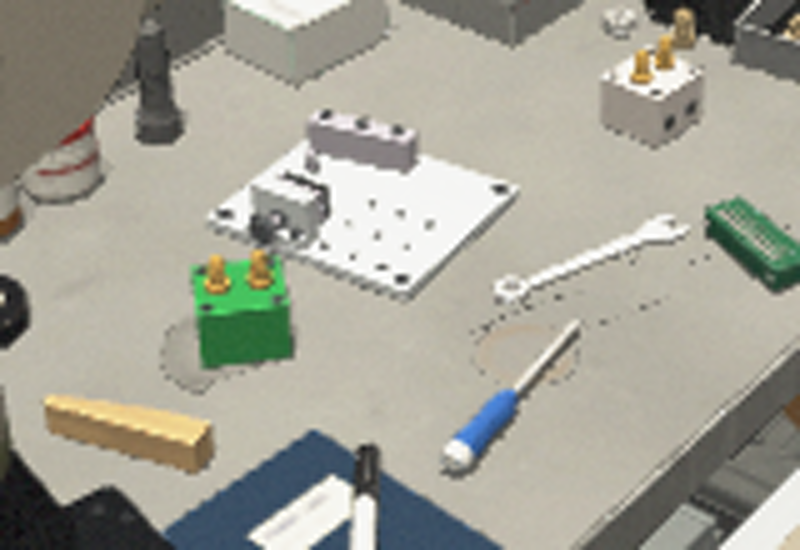

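```bash
cat > fit.py <<'E'
from h import *
from scipy.optimize import minimize
from scipy.ndimage import map_coordinates
P=np.array
POLY={'fixture':P([[-115,-75],[60,-75],[60,75],[-115,75]])/1e3,'manifold':P([[-28,-30],[28,-30],[28,30],[-28,30]])/1e3,
 'wedge':P([[-15,-11],[15,-11],[95,1],[95,11],[-15,11]])/1e3}
H={'fixture':.01,'manifold':.044,'wedge':.024}
def chan(im,n):
    f=im.astype(float); g=f.mean(2) if n!='wedge' else f[...,0]-f[...,2]; return cv2.GaussianBlur(g,(0,0),.6)
def score(p,n,ims,z0=0,d=.003):
    q=POLY[n];a,b=[],[]
    for i in range(len(q)):
        e=q[(i+1)%len(q)]-q[i];nn=P([e[1],-e[0]])/np.linalg.norm(e)
        k=int(np.linalg.norm(e)/.002);s=q[i]+np.linspace(.08,.92,k)[:,None]*e
        a.append(s-d*nn);b.append(s+d*nn)
    c,s=np.cos(p[2]),np.sin(p[2]);R=P([[c,-s],[s,c]]);tot=0
    for cam,im in ims.items():
        ci=robot.camera_info(cam)
        def smp(x):
            x=np.concatenate(x)@R.T+p[:2];X=np.c_[x,np.full(len(x),H[n]+z0)]@P(ci['R']).T+ci['t']
            u=X@P(ci['mtx']).T;u=u[:,:2]/u[:,2:];return map_coordinates(im,[u[:,1],u[:,0]],order=1)
        tot+=np.clip(smp(a)-smp(b),-40,40).mean()
    return -tot
def fit(n,p0,ims,z0=0,rng=.012,yr=.4):
    best=None;r=np.random.default_rng(0)
    for i in range(40):
        s=P(p0)+r.uniform(-1,1,3)*[rng,rng,yr]*(i>0)
        o=minimize(score,s,(n,ims,z0),method='Nelder-Mead',options=dict(initial_simplex=s+np.vstack([np.zeros(3),np.diag([.004,.004,.05])])))
        if best is None or o.fun<best.fun:best=o
    return best.x,best.fun
E
cat > m.py <<'E'
from fit import *
raw={c:cv2.imread(f'pics/{c}1.png')[:,:,::-1] for c in('top','scene')}
def up(e):return ray('top',160+e[0]/4,165+e[1]/4,.01)
bl,br,fr,fl=map(up,[(327,130),(470,53),(563,210),(418,290)])
print(np.linalg.norm(bl-br),np.linalg.norm(bl-fl));f=bl+br-fl-fr;yaw=np.arctan2(f[1],f[0]);c=(bl+br+fl+fr)/4
o=c[:2]+.0275*P([np.cos(yaw),np.sin(yaw)]);print(o,yaw)
t=ray('top',160+117/4,165+300/4,.024);h=ray('top',160+195/4,165+390/4,.024);d=(t-h)[:2];wy=np.arctan2(d[1],d[0])
print('w',t,h,wy)
I={'fixture':[*o,yaw],'manifold':[.45,-.277,yaw-.2],'wedge':[*(h[:2]+.015*d/np.linalg.norm(d)),wy]}
# port side normal check comes from the scene view
for n in I:
    for cams in(('top',),('scene',),('top','scene')):
        print(n,cams,*fit(n,I[n],{c:chan(raw[c],n) for c in cams}))
s=robot.state();print(Rn.from_quat(s['orientation']).as_matrix().round(3))
E
python3 m.py
```

```text
0.14761504655414914 0.17183629726151747
[ 0.57265202 -0.03995031] 0.12434613584102905
w [0.54125481 0.25899815 0.024     ] [0.44098911 0.22206967 0.024     ] 0.35288921642940174Traceback (most recent call last):
  File "m.py", line 13, in <module>
    print(n,cams,*fit(n,I[n],{c:chan(raw[c],n) for c in cams}))
                  ~~~^^^^^^^^^^^^^^^^^^^^^^^^^^^^^^^^^^^^^^^^^
  File "fit.py", line 28, in fit
    o=minimize(score,s,(n,ims,z0),method='Nelder-Mead',options=dict(initial_simplex=s+np.vstack([np.zeros(3),np.diag([.004,.004,.05])])))
    res = _minimize_neldermead(fun, x0, args, callback, bounds=bounds,
                               **options)
    fxr = func(xr)
    fx = function(np.copy(x), *(wrapper_args + args))
  File "fit.py", line 18, in score
    ci=robot.camera_info(cam)
ValueError: time passes only in moves, steps and waits
```

```bash
sed -i 's/^def shot/CI={c:robot.camera_info(c) for c in("top","scene")}\ndef shot/; s/c=robot.camera_info(cam);/c=CI[cam];/' h.py; sed -i 's/ci=robot.camera_info(cam)/ci=CI[cam]/' fit.py; python3 m.py
```

```text
0.14761504655414914 0.17183629726151747
[ 0.57265202 -0.03995031] 0.12434613584102905
w [0.54125481 0.25899815 0.024     ] [0.44098911 0.22206967 0.024     ] 0.35288921642940174
fixture ('top',) [ 0.576546   -0.03704714  0.12839092] -37.48226442853531
fixture ('scene',) [ 0.57444363 -0.03450877  0.13483245] -20.43825193010754
fixture ('top', 'scene') [ 0.57525296 -0.03582587  0.13100058] -57.23158951943769
manifold ('top',) [ 0.45621609 -0.27587123 -0.04057526] -32.545812813542526
manifold ('scene',) [ 0.45663948 -0.27707541  0.59999365] -21.408092806135645
manifold ('top', 'scene') [ 0.45562773 -0.27480591 -0.03203922] -51.83168427841841
wedge ('top',) [0.45584551 0.22742813 0.30573848] -39.78355910173864
wedge ('scene',) [0.45468919 0.22993218 0.29958003] -31.603745533557298
wedge ('top', 'scene') [0.45501401 0.22939785 0.3017486 ] -71.04278970690817
[[-0.97   0.242 -0.   ]
 [ 0.242  0.97   0.   ]
 [ 0.     0.    -1.   ]]
```

The manual's scale: shifts go in shares of 0.25 m and turns go in shares of pi rad. Converting my numbers, -0.0306 m / 0.25 = -0.1224, -0.0182 m / 0.25 = -0.0728.

```bash
python3 -m pendant '[[[-0.1224,-0.0728,0,0],[-0.1224,-0.0728,0,0],[-0.1224,-0.0728,0,0],[-0.1224,-0.0728,0,0],[-0.1224,-0.0728,0,0],[-0.1224,-0.0728,0,0],[-0.1224,-0.0728,0,0],[-0.1224,-0.0728,0,0],[-0.1224,-0.0728,0,0],[-0.1224,-0.0728,0,0],[-0.1224,-0.0728,0,0],[-0.1224,-0.0728,0,0],[-0.1224,-0.0728,0,0]]]' 0.087
python3 -m pendant '[[[-0.0276,-0.136,0,0],[-0.0276,-0.136,0,0],[-0.0276,-0.136,0,0],[-0.0276,-0.136,0,0],[-0.0276,-0.136,0,0],[-0.0276,-0.136,0,0],[-0.0276,-0.136,0,0],[-0.0276,-0.136,0,0],[-0.0276,-0.136,0,0],[-0.0276,-0.136,0,0],[-0.0276,-0.136,0,0],[-0.0276,-0.136,0,0],[-0.0276,-0.136,0,0],[-0.0276,-0.136,0,0],[-0.0276,-0.136,0,0],[-0.0276,-0.136,0,0]]]'
python3 -m pendant '[[[0,0,0,0.0393],[0,0,0,0.0393],[0,0,0,0.0393],[0,0,0,0.0393],[0,0,0,0.0393],[0,0,0,0.0393],[0,0,0,0.0393],[0,0,0,0.0393],[0,0,0,0.0393],[0,0,0,0.0393],[0,0,0,0.0393],[0,0,0,0]]]'
cat >> h.py <<'E'
def goto(x,y,z,yaw_y):
    """tool-axis distances to a TCP pose with tool y along world yaw_y"""
    s=robot.state();R=Rn.from_quat(s['orientation']).as_matrix();p=s['eef_pos']
    d=R.T@(np.array([x,y,z])-p);a=np.arctan2(R[1,1],R[0,1]);t=-(yaw_y-a+np.pi)%(2*np.pi)
    t=(a-yaw_y+np.pi)%(2*np.pi)-np.pi
    print('t',round(s['time'],2),'p',p.round(4),'yaw',round(a,4),'tilt',R[2,2].round(5),'move',d.round(4),'turn',round(t,4),'F',s['contact_force'].round(2),'op',round(s['opening'],4),'g',round(s['grasp_force'],1),'j7',s['joint_pos'][[0,6]].round(2))
F=np.array([.5753,-.0358]);FY=.131
def fx(x,y):
    c,s=np.cos(FY),np.sin(FY);return F+np.array([c*x-s*y,s*x+c*y])
def infix():
    s=robot.state();R=Rn.from_quat(s['orientation']).as_matrix();c,n=np.cos(FY),np.sin(FY)
    M=np.array([[c,n],[-n,c]]);print('fix xy mm',(M@(s['eef_pos'][:2]-F)*1e3).round(2),'z',(s['eef_pos'][2]*1e3).round(2),'F',(M@s['contact_force'][:2]).round(2),s['contact_force'][2].round(2),'t',round(s['time'],2))
E
python3 -c "
from h import *
goto(.4556,-.2748,.022,-.032)
I=shot('top','t2.png')
from fit import *
print(fit('manifold',[.4556,-.2748,-.032],{'top':chan(I,'manifold')}),robot.state()['joint_pos'])"
```

```text
time: 1.58
eef_pos: [0.4811, 0.279, 0.2229]
orientation: [0.122, 0.993, 0.0, 0.0]
contact_force: [1.3, 0.8, -0.5]
opening: 0.0868
grasp_force: 0.0
time: 2.92
eef_pos: [0.4551, -0.2757, 0.2229]
orientation: [0.122, 0.993, 0.0, 0.001]
contact_force: [1.8, 0.8, 0.3]
opening: 0.0869
grasp_force: 0.0
time: 3.92
eef_pos: [0.4554, -0.274, 0.2226]
orientation: [0.721, 0.693, 0.0, 0.0]
contact_force: [-0.3, 0.2, 0.1]
opening: 0.0872
grasp_force: 0.0
t 3.92 p [ 0.4554 -0.274   0.2226] yaw -0.0384 tilt -1.0 move [-8.000e-04  2.000e-04  2.006e-01] turn -0.0064 F [-0.28  0.22  0.09] op 0.0872 g 0.0 j7 [-0.36  0.54]
(array([ 0.48209561, -0.27234136, -0.59008886]), np.float64(-2.940345576594293)) [-0.36152098  0.15244664  0.91029122  1.74719442 -0.12490916  1.30226953
  0.54609956]
```

Converted, 0.03 m / 0.25 = 0.12, 0.0206 m / 0.25 = 0.0824, -0.006 rad / 3.1416 = -0.0019.

```bash
python3 -m pendant '[[[-0.0032,0.0008,0.12,-0.0019],[0,0,0.12,0],[0,0,0.12,0],[0,0,0.12,0],[0,0,0.12,0],[0,0,0.12,0],[0,0,0.0824,0],[0,0,0,0]]]'
python3 -m pendant '[[[0,0,0,0],[0,0,0,0],[0,0,0,0],[0,0,0,0],[0,0,0,0],[0,0,0,0],[0,0,0,0]]]' 0.04 25
python3 -c "
from h import *
goto(.4556,-.2748,.022,-.032)"
```

```text
time: 4.63
eef_pos: [0.4531, -0.2736, 0.0182]
orientation: [0.715, 0.699, -0.001, -0.003]
contact_force: [-0.7, 0.0, -0.4]
opening: 0.087
grasp_force: 0.0
time: 5.22
eef_pos: [0.4558, -0.2749, 0.0226]
orientation: [0.716, 0.698, 0.0, 0.0]
contact_force: [-2.2, 0.6, 6.5]
opening: 0.056
grasp_force: 25.0
t 5.22 p [ 0.4558 -0.2749  0.0226] yaw -0.0261 tilt -1.0 move [ 0.0001 -0.0002  0.0006] turn 0.0059 F [-2.25  0.6   6.48] op 0.056 g 25.0 j7 [-0.21  0.75]
```

Converted, -0.03 m / 0.25 = -0.12, -0.02 m / 0.25 = -0.08.

```bash
python3 -m pendant '[[[0,0,-0.08,0],[0,0,-0.12,0],[0,0,-0.12,0],[0,0,-0.04,0],[0,0,0,0],[0,0,0,0]]]'
python3 -c "
from h import *
goto(*fx(-.012,-.005),.11,FY)"
```

```text
time: 5.72
eef_pos: [0.4555, -0.2743, 0.1113]
orientation: [0.716, 0.698, 0.0, -0.0]
contact_force: [-0.2, -0.1, -3.8]
opening: 0.0556
grasp_force: 25.0
t 5.72 p [ 0.4555 -0.2743  0.1113] yaw -0.0257 tilt -1.0 move [0.2347 0.1026 0.0015] turn -0.1567 F [-0.16 -0.13 -3.84] op 0.0556 g 25.0 j7 [-0.3   0.65]
```

Converted, 0.0293 m / 0.25 = 0.1172, 0.0128 m / 0.25 = 0.0512, -0.078 rad / 3.1416 = -0.0248.

```bash
python3 -m pendant '[[[0.1172,0.0512,0,0],[0.1172,0.0512,0,0],[0.1172,0.0512,0,0],[0.1172,0.0512,0,0],[0.1172,0.0512,0,0],[0.1172,0.0512,0,0],[0.1172,0.0512,0,0],[0.1172,0.0512,0,0],[0,0,0,-0.0248],[0,0,0,-0.0248],[0,0,0,0],[0,0,0,0]]]'
python3 - <<'E'
from fit import *
I={c:shot(c,c+'3.png') for c in('top','scene')}
goto(*fx(-.012,-.005),.11,FY);infix()
p=robot.state()['eef_pos']
for cams in(('top',),('scene',),('top','scene')):print(fit('manifold',[p[0],p[1],FY],{c:chan(I[c],'manifold') for c in cams},z0=p[2]-.0226,rng=.006,yr=.1))
a=np.hstack([cv2.resize(I[c][165:245,225:315] if c=='top' else I[c][160:240,250:340],(390,347),interpolation=cv2.INTER_CUBIC) for c in('top','scene')])
cv2.imwrite('pics/c.png',a[:,:,::-1])
E
```

```text
time: 6.72
eef_pos: [0.563, -0.0435, 0.1102]
orientation: [0.661, 0.75, -0.001, -0.001]
contact_force: [0.5, -0.0, -3.3]
opening: 0.0558
grasp_force: 25.0
t 6.82 p [ 0.5634 -0.0437  0.1109] yaw 0.1263 tilt -1.0 move [0.0013 0.0008 0.0009] turn -0.0047 F [-0.59 -0.39 -2.99] op 0.0556 g 25.0 j7 [-0.61  0.34]
fix xy mm [-12.82  -6.32] z 110.94 F [-0.63 -0.31] -2.99 t 6.82
(array([ 0.54169842, -0.0505023 , -0.22284858]), np.float64(-6.991012614985351))
(array([ 0.55249456, -0.02494824,  0.47252871]), np.float64(-13.355664223034454))
(array([ 0.55249442, -0.0251085 ,  0.47864222]), np.float64(-14.88873124186652))
```

View pics/c.png

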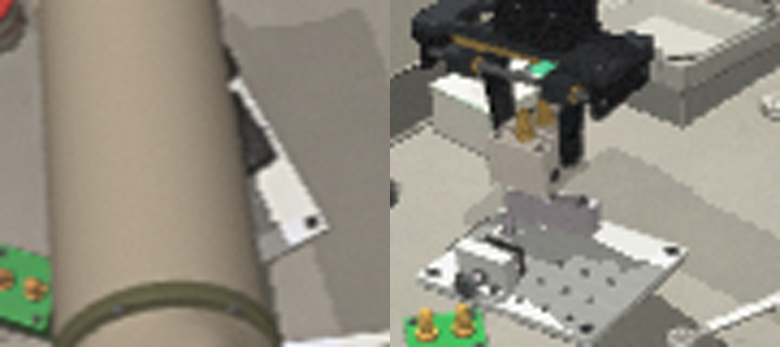

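Converted, 0.02 m / 0.25 = 0.08, 0.0013 m / 0.25 = 0.0052, -0.0047 rad / 3.1416 = -0.0015.

```bash
python3 -m pendant '[[[0.0052,0.0032,0.08,-0.0015],[0,0,0.08,0],[0,0,0.08,0],[0,0,0.048,0],[0,0,0,0],[0,0,0,0],[0,0,0,0]]]'
python3 -c "
from h import *
infix()"
python3 -m pendant '[[[0,0,0.008,0],[0,0,0.008,0],[0,0,0.008,0],[0,0,0,0],[0,0,0,0]]]'
python3 -c "
from h import *
infix();goto(*fx(-.012,-.005),.0326,FY)"
```

```text
time: 7.4
eef_pos: [0.5654, -0.0422, 0.0409]
orientation: [0.658, 0.753, 0.0, 0.0]
contact_force: [-0.4, -0.3, -2.2]
opening: 0.0557
grasp_force: 25.0
fix xy mm [-10.69  -5.04] z 40.91 F [-0.47 -0.23] -2.25 t 7.4
time: 7.82
eef_pos: [0.5647, -0.0418, 0.0339]
orientation: [0.658, 0.753, 0.0, -0.0]
contact_force: [0.3, -0.8, -2.5]
opening: 0.0557
grasp_force: 25.0
fix xy mm [-11.34  -4.59] z 33.95 F [ 0.16 -0.8 ] -2.53 t 7.82
t 7.82 p [ 0.5647 -0.0418  0.0339] yaw 0.1342 tilt -1.0 move [-0.0004 -0.0007  0.0013] turn 0.0032 F [ 0.26 -0.77 -2.53] op 0.0557 g 25.0 j7 [-0.56  0.4 ]
```

Converted, 0.001 m / 0.25 = 0.004, 0.0005 m / 0.25 = 0.002.

```bash
python3 -m pendant '[[[0,0,0.004,0],[0,0,0.002,0],[0,0,0,0],[0,0,0,0]]]' | grep -E 'pos|contact'
python3 -m pendant '[[[0,0,0.002,0],[0,0,0.002,0],[0,0,0,0],[0,0,0,0]]]' | grep -E 'pos|contact'
```

```text
eef_pos: [0.5649, -0.0419, 0.0326]
contact_force: [-0.8, 0.2, -0.3]
eef_pos: [0.5653, -0.042, 0.0326]
contact_force: [-3.6, 1.0, 11.1]
```

Converted, 0.003 m / 0.25 = 0.012, 0.002 m / 0.25 = 0.008.

```bash
python3 -m pendant '[[[0,0.012,-0.0028,0],[0,0.012,0,0],[0,0.008,0,0],[0,0,0,0],[0,0,0,0]]]' >/dev/null; python3 -c "
from h import *
infix()"
python3 -m pendant '[[[0,0.004,0,0],[0,0.004,0,0],[0,0,0,0],[0,0,0,0]]]'>/dev/null;  python3 -c "
from h import *
infix()"
python3 -m pendant '[[[0,0.002,0,0],[0,0.002,0,0],[0,0,0,0],[0,0,0,0]]]'>/dev/null;  python3 -c "
from h import *
infix()"
```

```text
fix xy mm [-2.37 -4.73] z 32.59 F [0.18 0.02] 6.06 t 8.9
fix xy mm [-1.12 -4.76] z 32.57 F [-4.88 -0.09] 8.83 t 9.23
fix xy mm [-1.06 -4.85] z 32.56 F [-8.63  0.54] 13.09 t 9.57
```

Converted, 0.001 m / 0.25 = 0.004, -0.0006 m / 0.25 = -0.0024.

```bash
python3 -m pendant '[[[0.004,-0.0016,-0.0024,0],[0.004,0,0,0],[0.004,0,0,0],[0,0,0,0],[0,0,0,0]]]' >/dev/null; python3 -c "
from h import *
infix()"
python3 -m pendant '[[[0.0028,0,0,0],[0.0028,0,0,0],[0,0,0,0]]]'>/dev/null;  python3 -c "
from h import *
infix()"
python3 -m pendant '[[[0.002,0,0,0],[0.002,0,0,0],[0,0,0,0]]]'>/dev/null;  python3 -c "
from h import *
infix()"
```

```text
fix xy mm [-1.11 -2.19] z 32.57 F [-3.75 -2.61] 3.1 t 9.98
fix xy mm [-1.13 -1.95] z 32.62 F [-4.75 -6.39] 2.1 t 10.23
fix xy mm [-1.12 -1.78] z 32.67 F [-3.01 -8.7 ] 0.79 t 10.48
```

```bash
python3 -m pendant '[[[-0.0072,0,0,0],[0,0,0,0]]]' >/dev/null; python3 -c "
from h import *
infix()"
python3 -m pendant '[[[0,0,0,0],[0,0,0,0],[0,0,0,0],[0,0,0,0],[0,0,0,0]]]' 0.087 | tail -3
python3 -m pendant '[[[0,0,-0.12,0],[0,0,-0.12,0],[0,0,-0.12,0],[0,0,-0.12,0],[0,0,0,0]]]' 0.087;  python3 -c "
from h import *
wy=.3017
goto(.4550,.2294,.2,wy+np.pi/2);goto(.4550,.2294,.012,wy-np.pi/2);print(robot.state()['joint_pos'])"
```

```text
fix xy mm [-1.09 -2.09] z 32.61 F [-3.97 -4.41] 2.28 t 10.65
contact_force: [-0.3, -0.4, 0.2]
opening: 0.081
grasp_force: 0.0
time: 11.48
eef_pos: [0.5776, -0.0372, 0.1585]
orientation: [0.658, 0.753, 0.003, 0.003]
contact_force: [1.9, 0.7, 0.9]
opening: 0.0867
grasp_force: 0.0
t 11.48 p [ 0.5776 -0.0372  0.1585] yaw 0.1339 tilt -0.99997 move [ 0.2806 -0.0856 -0.0422] turn -1.7386 F [1.92 0.67 0.92] op 0.0867 g 0.0 j7 [-0.63  0.31]
t 11.48 p [ 0.5776 -0.0372  0.1585] yaw 0.1339 tilt -0.99997 move [ 0.2806 -0.0872  0.1458] turn 1.403 F [1.92 0.67 0.92] op 0.0867 g 0.0 j7 [-0.63  0.31]
[-0.63163617  0.32299385  0.74971381  1.71256712 -0.23730713  1.19051408
  0.31335389]
```

Converted, 0.0312 m / 0.25 = 0.1248, -0.0095 m / 0.25 = -0.038.

```bash
python3 -m pendant '[[[0.1248,-0.038,0,0],[0.1248,-0.038,0,0],[0.1248,-0.038,0,0],[0.1248,-0.038,0,0],[0.1248,-0.038,0,0],[0.1248,-0.038,0,0],[0.1248,-0.038,0,0],[0.1248,-0.038,0,0],[0.1248,-0.038,0,0]]]' 0.05 >/dev/null
python3 -m pendant '[[[0,0,0,0.0372],[0,0,0,0.0372],[0,0,0,0.0372],[0,0,0,0.0372],[0,0,0,0.0372],[0,0,0,0.0372],[0,0,0,0.0372],[0,0,0,0.0372],[0,0,0,0.0372],[0,0,0,0.0372],[0,0,0,0.0372],[0,0,0,0.0372],[0,0,0,0],[0,0,0,0]]]'
python3 - <<'E'
from h import *
wy=.3017
goto(.4550,.2294,.004,wy-np.pi/2);print(robot.state()['joint_pos'].round(2))
I=shot('top','t4.png');S=shot('scene','s4.png')
a=np.hstack([cv2.resize(I[185:245,240:310],(390,334),interpolation=cv2.INTER_CUBIC),cv2.resize(S[190:250,250:320],(390,334),interpolation=cv2.INTER_CUBIC)])
cv2.imwrite('pics/d.png',a[:,:,::-1])
from fit import *
z={}
for cams in(('top',),('scene',),('top','scene')):print(fit('manifold',[*fx(0,0),FY],{c:chan({'top':I,'scene':S}[c],'manifold') for c in cams},z0=.01,rng=.006,yr=.1))
print(fx(0,0))
E
```

```text
time: 13.4
eef_pos: [0.4523, 0.2301, 0.1527]
orientation: [0.988, 0.152, 0.0, -0.0]
contact_force: [-1.7, -0.2, 0.2]
opening: 0.0499
grasp_force: 0.0
t 13.4 p [0.4523 0.2301 0.1527] yaw -1.2659 tilt -1.0 move [0.0023 0.0015 0.1487] turn 0.0032 F [-1.68 -0.22  0.17] op 0.0499 g 0.0 j7 [-1.21 -1.74]
[-1.21  0.13  0.7   1.89 -0.1   1.15 -1.74]
(array([ 0.58744083, -0.03702192,  0.16832724]), np.float64(-25.77051715821213))
(array([ 0.5745584 , -0.03451184,  0.19763541]), np.float64(-21.925206891521945))
(array([ 0.57245615, -0.03852614,  0.25127213]), np.float64(-38.807193783531474))
[ 0.5753 -0.0358]
```

View pics/d.png

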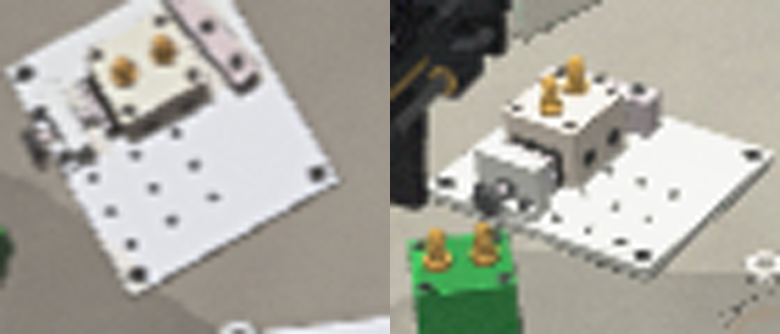

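The block sits square on the plate against the pad, with its ports to the front (top crop around (150,80)). Next I grasp the wedge.

Converted, 0.03 m / 0.25 = 0.12, 0.015 m / 0.25 = 0.06, 0.003 rad / 3.1416 = 0.001.

```bash
python3 -m pendant '[[[0.0092,0.006,0.12,0.001],[0,0,0.12,0],[0,0,0.12,0],[0,0,0.12,0],[0,0,0.06,0],[0,0,0.032,0],[0,0,0.02,0],[0,0,0,0],[0,0,0,0]]]' >/dev/null; python3 -c "
from h import *
goto(.4550,.2294,.004,.3017-np.pi/2)"
python3 -m pendant '[[[0,0,0,0],[0,0,0,0],[0,0,0,0],[0,0,0,0],[0,0,0,0],[0,0,0,0]]]' 0.01 20
python3 -m pendant '[[[0,0,-0.08,0],[0,0,-0.12,0],[0,0,-0.12,0],[0,0,0,0],[0,0,0,0]]]' | tail -3;python3 -c "
from h import *
goto(*fx(-.145,-.041),.09,FY-np.pi/2)"
```

```text
t 14.25 p [0.4557 0.2295 0.0056] yaw -1.2721 tilt -1.0 move [-0.0007 -0.0001  0.0016] turn -0.0031 F [-0.4  -0.14 -0.43] op 0.0497 g 0.0 j7 [-1.11 -1.58]
time: 14.75
eef_pos: [0.4551, 0.2293, 0.005]
orientation: [0.989, 0.148, 0.0, -0.0]
contact_force: [-0.6, 0.9, 3.0]
opening: 0.0217
grasp_force: 19.9
contact_force: [-0.7, 0.1, -1.2]
opening: 0.0219
grasp_force: 19.9
t 15.17 p [0.4558 0.2299 0.086 ] yaw -1.2725 tilt -0.99999 move [-0.1137  0.3054 -0.0049] turn 0.1673 F [-0.73  0.12 -1.19] op 0.0219 g 19.9 j7 [-1.18 -1.67]
```

Converted, -0.03 m / 0.25 = -0.12, 0.0278 m / 0.25 = 0.1112, 0.0837 rad / 3.1416 = 0.0266.

```bash
python3 -m pendant '[[[0,0,-0.12,0],[-0.0412,0.1112,0,0],[-0.0412,0.1112,0,0],[-0.0412,0.1112,0,0],[-0.0412,0.1112,0,0],[-0.0412,0.1112,0,0],[-0.0412,0.1112,0,0],[-0.0412,0.1112,0,0],[-0.0412,0.1112,0,0],[-0.0412,0.1112,0,0],[-0.0412,0.1112,0,0],[-0.0412,0.1112,0,0],[0,0,0,0.0266],[0,0,0,0.0266],[0,0,0,0],[0,0,0,0],[0,0,0,0]]]' >/dev/null; python3 - <<'E'
from fit import *
goto(*fx(-.145,-.045),.018,FY-np.pi/2);infix()
I=shot('top','t5.png');S=shot('scene','s5.png');p=robot.state()['eef_pos']
for cams in(('top',),('scene',),('top','scene')):
    print(fit('wedge',[*p[:2],FY],{c:chan({'top':I,'scene':S}[c],'wedge') for c in cams},z0=p[2]-.005,rng=.006,yr=.1))
E
```

```text
t 16.58 p [ 0.4362 -0.0961  0.1142] yaw -1.4368 tilt -1.0 move [0.0009 0.0034 0.0962] turn 0.003 F [ 0.85  1.11 -1.21] op 0.0218 g 19.9 j7 [-0.88 -1.3 ]
fix xy mm [-145.79  -41.59] z 114.23 F [0.99 0.99] -1.21 t 16.58
(array([ 0.47232479, -0.06407729, -0.14378595]), np.float64(-7.532017402296976))
(array([ 0.38194965, -0.0480511 , -0.90866786]), np.float64(-16.19130796325514))
(array([ 0.45002986, -0.06272631, -0.1378063 ]), np.float64(-19.630089996400507))
```

Converted, 0.03 m / 0.25 = 0.12, 0.02 m / 0.25 = 0.08, 0.003 rad / 3.1416 = 0.001.

```bash
python3 -m pendant '[[[0.0036,0.0136,0.12,0.001],[0,0,0.12,0],[0,0,0.08,0],[0,0,0.048,0],[0,0,0,0],[0,0,0,0],[0,0,0,0]]]' >/dev/null; python3 - <<'E'
from h import *
goto(*fx(-.145,-.045),.0155,FY-np.pi/2);infix()
I=shot('top','t6.png');S=shot('scene','s6.png')
a=np.hstack([cv2.resize(I[185:245,240:310],(390,334),interpolation=cv2.INTER_CUBIC),cv2.resize(S[190:250,250:320],(390,334),interpolation=cv2.INTER_CUBIC)])
cv2.imwrite('pics/e.png',a[:,:,::-1])
E
```

```text
t 17.27 p [ 0.4385 -0.0997  0.0235] yaw -1.4426 tilt -1.0 move [-0.001  -0.0005  0.008 ] turn -0.0028 F [ 0.83  0.18 -0.19] op 0.0219 g 19.9 j7 [-0.76 -1.05]
fix xy mm [-144.01  -45.51] z 23.52 F [0.84 0.07] -0.19 t 17.27
```

View pics/e.png

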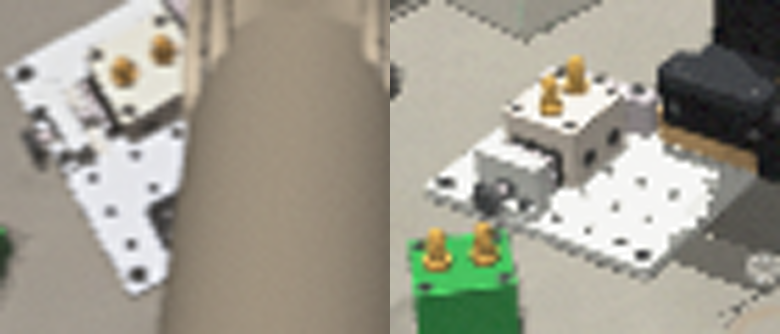

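The scene view shows the wedge above the plate with its tip in line with the slot, near (650,130) in the crop. I'll lower it to the plate and advance.

Converted, 0.004 m / 0.25 = 0.016, 0.003 m / 0.25 = 0.012.

```bash
python3 -m pendant '[[[0,0,0.016,0],[0,0,0.012,0],[0,0,0,0],[0,0,0,0],[0,0,0,0]]]' >/dev/null; python3 -c "
from h import *
infix()"
python3 -m pendant '[[[0,0,0.002,0],[0,0,0.002,0],[0,0,0,0],[0,0,0,0]]]' >/dev/null; python3 -c "
from h import *
infix()"
```

```text
fix xy mm [-144.61  -45.41] z 15.74 F [ 0.73 -1.21] -0.37 t 17.78
fix xy mm [-144.43  -45.37] z 14.82 F [-1.32 -0.1 ] 2.41 t 18.12
```

Converted, 0.004 m / 0.25 = 0.016, -0.0003 m / 0.25 = -0.0012.

```bash
python3 -m pendant '[[[0.016,0,-0.0012,0],[0.016,0,0,0],[0.016,0,0,0],[0.016,0,0,0],[0,0,0,0],[0,0,0,0]]]' >/dev/null; python3 -c "
from h import *
infix()"
python3 -m pendant '[[[0.008,0,0,0],[0.008,0,0,0],[0.008,0,0,0],[0.008,0,0,0],[0,0,0,0],[0,0,0,0]]]' >/dev/null; python3 -c "
from h import *
infix()"
python3 -m pendant '[[[0.008,0,0,0],[0.008,0,0,0],[0.008,0,0,0],[0.008,0,0,0],[0,0,0,0],[0,0,0,0]]]' >/dev/null; python3 -c "
from h import *
infix()"
```

```text
fix xy mm [-128.48  -45.6 ] z 14.91 F [-0.81  0.15] 1.3 t 18.62
fix xy mm [-120.31  -45.04] z 14.96 F [0.43 3.79] -0.45 t 19.12
fix xy mm [-112.66  -44.59] z 14.92 F [-1.2   5.54] 4.07 t 19.62
```

Converted, -0.0015 m / 0.25 = -0.006.

```bash
python3 -m pendant '[[[0,-0.006,0,0],[0,0,0,0],[0,0,0,0]]]' >/dev/null; python3 -c "
from h import *
infix()"
python3 -m pendant '[[[0.008,-0.0012,0,0],[0.008,-0.0012,0,0],[0,0,0,0],[0,0,0,0]]]' >/dev/null; python3 -c "
from h import *
infix()"
```

```text
fix xy mm [-112.51  -43.86] z 14.96 F [0.02 2.69] 0.26 t 19.87
fix xy mm [-108.12  -43.29] z 15.04 F [-0.04  3.2 ] -0.89 t 20.2
```

Converted, 0.0015 m / 0.25 = 0.006, -0.0003 m / 0.25 = -0.0012.

```bash
for i in 1 ; do python3 -m pendant '[[[0.006,-0.0012,0,0],[0.006,-0.0012,0,0],[0,0,0,0],[0,0,0,0]]]' >/dev/null; python3 -c "
from h import *
infix()"; done
python3 -m pendant '[[[0.004,-0.0012,0,0],[0.004,-0.0012,0,0],[0,0,0,0],[0,0,0,0]]]' >/dev/null; python3 -c "
from h import *
infix()"
```

```text
fix xy mm [-105.36  -42.77] z 15.01 F [0.16 4.24] -0.48 t 20.53
fix xy mm [-103.37  -42.3 ] z 15.06 F [0.41 2.66] -1.42 t 20.87
```

Converted, 0.0015 m / 0.25 = 0.006, -0.0003 m / 0.25 = -0.0012.

```bash
python3 -m pendant '[[[0.006,-0.0012,0,0],[0.006,-0.0012,0,0],[0,0,0,0],[0,0,0,0]]]' >/dev/null; python3 -c "
from h import *
infix()"
python3 -m pendant '[[[0.006,-0.0008,0,0],[0.006,-0.0008,0,0],[0,0,0,0],[0,0,0,0]]]' >/dev/null; python3 -c "
from h import *
infix()"
```

```text
fix xy mm [-100.16  -41.73] z 15.13 F [0.63 2.49] -0.3 t 21.2
fix xy mm [-97.49 -41.2 ] z 15.0 F [-0.58  2.35] -1.58 t 21.53
```

Converted, 0.0015 m / 0.25 = 0.006, -0.0002 m / 0.25 = -0.0008.

```bash
python3 -m pendant '[[[0.006,-0.0008,0,0],[0.006,-0.0008,0,0],[0,0,0,0],[0,0,0,0]]]' >/dev/null; python3 -c "
from h import *
infix()"
python3 -m pendant '[[[0.006,-0.0008,0,0],[0.006,-0.0008,0,0],[0,0,0,0],[0,0,0,0]]]' >/dev/null; python3 -c "
from h import *
infix()"
```

```text
fix xy mm [-95.6  -40.76] z 14.92 F [-7.16  4.27] 6.69 t 21.87
fix xy mm [-93.65 -40.24] z 14.77 F [-11.03   4.05] 11.49 t 22.2
```

Converted, -0.001 m / 0.25 = -0.004, -0.0006 m / 0.25 = -0.0024.

```bash
python3 -m pendant '[[[-0.004,0,-0.0024,0],[0,0,0,0]]]' >/dev/null; python3 -c "
from h import *
infix()"
python3 -m pendant '[[[0,0,0,0],[0,0,0,0],[0,0,0,0],[0,0,0,0]]]' 0.04 >/dev/null; python3 -c "
from h import *
infix()"
python3 -m pendant '[[[0,0,-0.08,0],[0,0,-0.12,0],[0,0,-0.04,0],[-0.08,0,0,0],[-0.08,0,0,0],[0,0,0,0],[0,0,0,0]]]' 0.0 >/dev/null; python3 - <<'E'
from h import *
infix();goto(*fx(-.135,-.0405),.017,FY-np.pi/2)
I=shot('top','t7.png');S=shot('scene','s7.png')
a=np.hstack([cv2.resize(I[185:245,240:310],(390,334),interpolation=cv2.INTER_CUBIC),cv2.resize(S[190:250,250:320],(390,334),interpolation=cv2.INTER_CUBIC)])
cv2.imwrite('pics/f.png',a[:,:,::-1])
E
```

```text
fix xy mm [-93.64 -40.22] z 15.26 F [-3.77  3.27] -1.45 t 22.37
fix xy mm [-92.09 -40.87] z 15.85 F [0.36 0.2 ] 0.71 t 22.7
fix xy mm [-132.66  -39.91] z 75.72 F [-0.3  -0.04] 0.41 t 23.28
t 23.28 p [ 0.449  -0.0927  0.0757] yaw -1.4433 tilt -1.0 move [-0.0024  0.0007  0.0587] turn -0.0035 F [-0.29 -0.08  0.41] op 0.0034 g 0.0 j7 [-0.86 -1.17]
```

View pics/f.png

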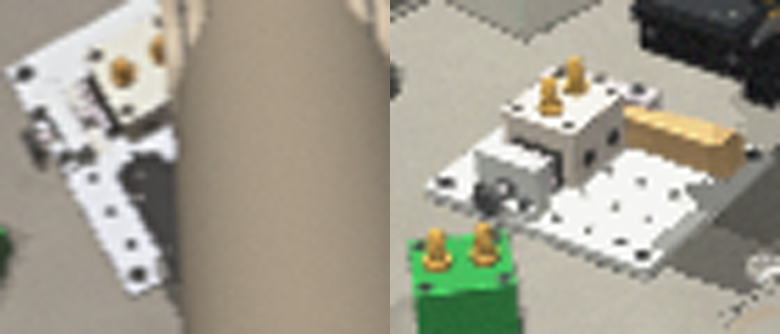

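The wedge stands flat in the slot with its head in front, at about (690,140) in the scene crop. I'll lower the closed fingers behind its butt and push gently.

The manual's scale: shifts go in shares of 0.25 m and turns go in shares of pi rad. Converting my numbers, 0.025 m / 0.25 = 0.1, -0.004 m / 0.25 = -0.016, -0.0035 rad / 3.1416 = -0.0011.

```bash
python3 -m pendant '[[[-0.016,0.0028,0,-0.0011],[0,0,0.1,0],[0,0,0.08,0],[0,0,0.048,0],[0,0,0,0],[0,0,0,0],[0,0,0,0]]]' >/dev/null; python3 -c "
from h import *
infix()"
python3 -m pendant '[[[0.012,0,0,0],[0.012,0,0,0],[0.012,0,0,0],[0,0,0,0],[0,0,0,0]]]' >/dev/null; python3 -c "
from h import *
infix()"
```

```text
fix xy mm [-136.11  -41.47] z 19.26 F [-0.1   0.17] 0.67 t 23.97
fix xy mm [-127.25  -41.03] z 18.79 F [-0.71  0.2 ] -0.18 t 24.38
```

Converted, 0.0015 m / 0.25 = 0.006, 0.001 m / 0.25 = 0.004.

```bash
for i in 1; do python3 -m pendant '[[[0.006,0,0,0],[0.006,0,0,0],[0.004,0,0,0],[0,0,0,0],[0,0,0,0]]]' >/dev/null; python3 -c "
from h import *
infix()"; done
python3 -m pendant '[[[0.004,0,0,0],[0.004,0,0,0],[0,0,0,0],[0,0,0,0]]]' >/dev/null; python3 -c "
from h import *
infix()"
python3 -m pendant '[[[0.004,0,0,0],[0.004,0,0,0],[0,0,0,0],[0,0,0,0]]]' >/dev/null; python3 -c "
from h import *
infix()"
```

```text
fix xy mm [-123.58  -41.01] z 18.57 F [ 0.32 -1.36] -0.04 t 24.8
fix xy mm [-121.53  -40.99] z 18.61 F [-0.73 -0.77] -0.6 t 25.13
fix xy mm [-120.05  -40.97] z 18.41 F [-2.18 -0.52] -0.49 t 25.47
```

Converted, 0.0007 m / 0.25 = 0.0028.

```bash
python3 -m pendant '[[[0.0028,0,0,0],[0.0028,0,0,0],[0,0,0,0],[0,0,0,0]]]' >/dev/null; python3 -c "
from h import *
infix()"
python3 -m pendant '[[[0.0028,0,0,0],[0.0028,0,0,0],[0,0,0,0],[0,0,0,0]]]' >/dev/null; python3 -c "
from h import *
infix()"
python3 -m pendant '[[[0.002,0,0,0],[0.002,0,0,0],[0,0,0,0],[0,0,0,0]]]' >/dev/null; python3 -c "
from h import *
infix()"
python3 -m pendant '[[[0.002,0,0,0],[0.002,0,0,0],[0,0,0,0],[0,0,0,0]]]' >/dev/null; python3 -c "
from h import *
infix()"
```

```text
fix xy mm [-119.8   -40.97] z 18.11 F [-7.85  0.3 ] 2.32 t 25.8
fix xy mm [-119.1  -40.9] z 17.99 F [-10.32   0.94] 5.59 t 26.13
fix xy mm [-118.65  -40.83] z 17.84 F [-12.32   1.1 ] 7.26 t 26.47
fix xy mm [-118.11  -40.8 ] z 17.7 F [-14.2    1.18] 7.28 t 26.8
```

Converted, -0.0007 m / 0.25 = -0.0028.

```bash
python3 -m pendant '[[[0,0,-0.0028,0],[0,0,0,0],[0,0,0,0]]]' >/dev/null; python3 -c "
from h import *
infix()"
python3 -m pendant '[[[0.002,0,0,0],[0.0012,0,0,0],[0,0,0,0],[0,0,0,0]]]' >/dev/null; python3 -c "
from h import *
infix()"
```

```text
fix xy mm [-117.81  -40.72] z 18.25 F [-10.44   0.68] 1.01 t 27.05
fix xy mm [-117.6  -40.7] z 18.01 F [-12.37  -0.21] 0.66 t 27.38
```

Converted, 0.0005 m / 0.25 = 0.002, 0.0004 m / 0.25 = 0.0016.

```bash
python3 -m pendant '[[[0.002,0,0,0],[0.0016,0,0,0],[0,0,0,0],[0,0,0,0]]]' >/dev/null; python3 -c "
from h import *
infix()"
python3 -m pendant '[[[0.0016,0,0,0],[0.0016,0,0,0],[0,0,0,0],[0,0,0,0]]]' >/dev/null; python3 -c "
from h import *
infix()"
```

```text
fix xy mm [-117.18  -40.67] z 17.83 F [-13.48   0.45] 0.65 t 27.72
fix xy mm [-116.81  -40.6 ] z 17.78 F [-16.96   0.76] 2.69 t 28.05
```

```bash
python3 -m pendant '[[[0,0,0,0],[0,0,0,0],[0,0,0,0]]]' >/dev/null; python3 -c "
from h import *
infix()"
```

```text
fix xy mm [-116.77  -40.61] z 17.8 F [-15.89   0.23] 2.53 t 28.3
```

Converted, -0.035 m / 0.25 = -0.14, -0.03 m / 0.25 = -0.12.

```bash
python3 -m pendant '[[[-0.012,0,0,0],[-0.024,0,0,0],[-0.04,0,0,0],[-0.04,0,0,0],[0,0,-0.12,0],[0,0,-0.12,0],[0,0,-0.14,0],[0,0,-0.14,0],[0,0.12,0,0],[0,0.14,0,0],[0,0.14,0,0],[0,0.14,0,0],[0,0.14,0,0],[0,0.14,0,0],[0,0.14,0,0],[0,0,0,0],[0,0,0,0]]]'; python3 - <<'E'
from fit import *
I=shot('top','t8.png');S=shot('scene','s8.png')
for n,p,z in(('manifold',fx(0,0),.01),('wedge',fx(-.09,-.0405),.01)):
    print(n,fit(n,[*p,FY],{'top':chan(I,n),'scene':chan(S,n)},z0=z,rng=.006,yr=.06),p)
a=np.hstack([cv2.resize(I[185:245,240:310],(390,334),interpolation=cv2.INTER_CUBIC),cv2.resize(S[190:250,250:320],(390,334),interpolation=cv2.INTER_CUBIC)])
cv2.imwrite('pics/g.png',a[:,:,::-1])
E
```

```text
time: 29.72
eef_pos: [0.4695, -0.3336, 0.1496]
orientation: [0.998, 0.062, -0.0, 0.001]
contact_force: [0.5, -0.2, -0.2]
opening: 0.0004
grasp_force: 0.0
manifold (array([ 0.57253785, -0.03763864,  0.26133998]), np.float64(-41.250645665232874)) [ 0.5753 -0.0358]
wedge (array([ 0.49175387, -0.08890033,  0.10908699]), np.float64(-61.600556819795315)) [ 0.49136148 -0.08770929]
```

View pics/g.png

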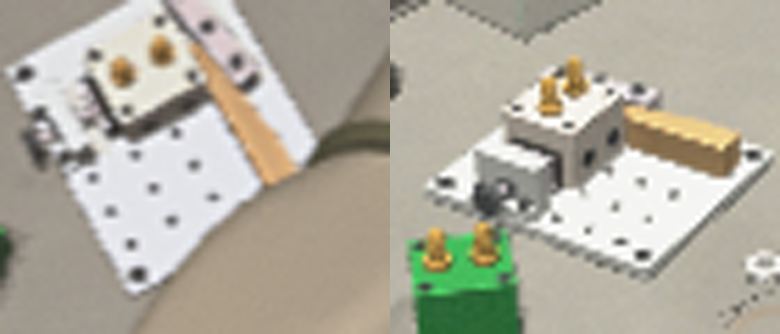

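The block looks square and the wedge fully seated. The block's fitted yaw is doubtful because it is white on white, so I'll check it against the brass tails.

```bash
python3 - <<'E'
from h import *
for n in ('1','4','8'):
  for c in('top','scene'):
    im=cv2.imread(f'pics/{c}1.png' if n=='1' else f'pics/{c[0]}{n}.png')[:,:,::-1].astype(float)
    ctr=np.array([.4556,-.2748]) if n=='1' else F
    u0=proj(c,[*ctr,.05 if n=='1' else .06]);sat=np.clip(im[...,0]-im[...,2]-45,0,None)
    yy,xx=np.mgrid[:400,:640];m=(abs(xx-u0[0])<9)&(abs(yy-u0[1])<9)
    pts=np.c_[xx[m],yy[m]].astype(np.float32);w=sat[m];pts,w=pts[w>0],w[w>0]
    z=.052 if n=='1' else .062
    k=np.array([proj(c,[*(ctr+[0,s*.014]),z]) for s in(1,-1)])
    for _ in range(10):
        l=np.linalg.norm(pts[:,None]-k[None],axis=2).argmin(1);k=np.array([np.average(pts[l==i],0,w[l==i]) for i in(0,1)])
    a,b=[ray(c,*q,z)[:2] for q in k];d=a-b
    print(n,c,k.round(1).tolist(),'yaw',np.arctan2(d[1],d[0])-np.pi/2,'sep',np.linalg.norm(d),'mid',(a+b)/2)
E
```

```text
1 top [[337.4, 202.3], [345.3, 198.9]] yaw 0.020670476111029235 sep 0.03059820903444724 mid [ 0.45760153 -0.27660356]
1 scene [[342.9, 193.0], [347.8, 189.6]] yaw 0.0021248265476629946 sep 0.03323913597209211 mid [ 0.45893513 -0.28222757]
4 top [[261.6, 197.1], [268.5, 192.8]] yaw 0.19767098753939916 sep 0.028633388075379147 mid [ 0.57816818 -0.03902333]
4 scene [[278.2, 206.8], [282.8, 202.8]] yaw 0.18073689667821968 sep 0.03095631826823302 mid [ 0.57915025 -0.04223004]
8 top [[261.2, 197.1], [268.4, 193.2]] yaw 0.11928437314828866 sep 0.028631271927249104 mid [ 0.57777232 -0.03786309]
8 scene [[278.1, 206.8], [282.7, 203.2]] yaw 0.13292188610202582 sep 0.02863156599671626 mid [ 0.57851174 -0.04075244]
```

```bash
python3 -c "
from station import robot
print(robot.finish_job())"
```

```text
the job is handed in; nothing more can be done
None
```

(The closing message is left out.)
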